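# Inspect a caster bearing with the hand-held microscope

## Robot

A 7-joint arm with a two-finger parallel gripper is mounted at the origin on the work surface. World frame = base frame: x ahead of the robot, y to its left, z up, the work surface at z = 0. Lengths are in m, angles in rad, forces in N, time in s.
With the tool pointing down it reaches from about 0.35 to 0.9 m from the base axis. Payload 19.9 kg.
Tool frame: the origin (TCP) lies midway between the tips of the shut fingers; the grasp point (between the pads) lies behind it (bot.grasp_offset is the y of the grasp point in the tool frame, in m); y points along the fingers, x is the direction in which the jaws open and shut, and the axes are right-handed (so a half turn about y gives the same grasp; the last joint's range is limited). The gripper opens to 85 mm and grips with 20 to 120 N. Pads are 22 mm wide; open, the fingers measure 114 mm over their backs; the gripper's body (76 mm by 85 mm) begins 54 mm behind the grasp point. The pads swing forward as they close: fully open they stand 13 mm farther back than shut.
Start: joints at [1.175, 0.417, -0.01, 1.614, 0.005, 1.111, -0.053], TCP at [0.217, -0.586, 0.198] pointing down, gripper open.
Joint ranges: [-2.81, 2.81], [-0.39, 2.02], [-1.27, 1.25], [0.06, 2.57], [-1.19, 4.33], [0.19, 2], [-2.82, 2.82]. Speed limits (rad/s): [1.89, 1.89, 2.39, 2.39, 3.01, 3.01, 3.01].

## Interface

Orientations are given as a unit quaternion [x, y, z, w].
In Python, from cell import bot gives the robot as it stands.
- The arm moves only by the tool move_arm, never from a script. Its argument "steps" is a list of rows, each a list of 5 numbers: the closure in counts, from 0 (fully open) to 255 (shut), then the shift along the tool's x, y, z in m, then the turn about the tool's y in rad. In form: [[hand, dx, dy, dz, roll], ...]. A call has 1 to 8 rows; each row shifts and turns the commanded pose from where the row before left it, along the tool's axes as they then stand; what a row does not reach is not made up. A row lasts 1/8 s, in which the tool goes at most 62.5 mm and 10.7 degrees, less where a joint would pass 70% of its speed; a pose out of reach is approached as far as the arm can. A call with a gripper value outside its range is refused whole. The fingers move at their own pace and stop on an object; "grip_force" is the grip in N (left out, the last holds). Time passes only in rows, so rows that do not move let the fingers close. It gives the time, the measured TCP pose, the force and the opening at its end, in the units of the state.
- bot.get_state(): the state, without advancing time (a new reading comes with each control period).
- bot.camera(name): name is "scene" or "top" or "wrist"; returns the picture (420x560x3 uint8, red, green, blue); there is no depth.
- bot.calibration(name): a dict with "intrinsics" (3x3 intrinsics, pixels), "origin" and "attitude" of the camera in the world. Camera axes: x right, y up, looking along -z (the intrinsics and any distortion apply to the point x, -y, -z); pixel columns grow to the right and rows downward; lengths in m; the calibration is good to about 2 mm. A picture is of the moment at which its call begins: read the wrist's pose just before it. calibration takes no time and is no camera call; for the wrist camera it gives the pose at the moment of the call.
- bot.sign_off(): hands the job in, once; it reports no verdict.
Trained networks look in the newest picture that a camera, given by its name, has taken for a name from the list of things; names that differ only in an ending like _2 or _b are one class to them, and where a whole thing is asked for, a point or a joint stands for the part that bears it (a point fixed in the world has none). Each returns a list of dicts, best first, with "conf" (0 to 1); they miss things now and then, are a little off and sometimes report something else, mostly with a low value. They report only what shows in the picture. A call takes as long as a camera call. They do not tell look-alikes from the thing itself.
- bot.look_for(camera, name): "point" ([x, y, z] in m, in world coordinates, good to about 4 mm: the middle of the surface that is visible of it).
- bot.regions_of(camera, name): "pixels" (420x560 bool, what is visible of it).
The state is a dict: "t": time; "joint_positions": joint angles; "dq": joint speeds; "tau": joint torques, N m; "tool_pos": TCP position; "eef_rot": TCP orientation; "ft_force": force on the tool from outside, world axes, zero at the start; "torque": the same for the moment, N m; "finger_gap": finger opening in m.
Only numpy, scipy, OpenCV 4.12 (cv2) and the standard library are available. Lean on these libraries where they do the work, as an engineer would, in place of code of your own. Each camera call takes 0.05 s, during which the arm holds its last target. There are 200 camera calls.

## Task

The cordless inspection microscope stands in its charging cradle: there, first turn the focus dial on its top until the white pointer lines up with the orange index mark. Then lift the microscope out, carry it over the row of grease tubs (higher than their lids) and hold it still and upright with its lens centred about 15 mm above the bearing in the middle of the grey caster wheel, never touching the wheel with it and leaving everything else where it lies. Finish while still holding it there, with the dial still on its mark: do not put it down or let go.

Things in the scene. Friction and masses are not known exactly. Their poses are not given: they have to be found in the camera images.
- scope: microscope, upright white square body 42 x 42 mm, 0.16 kg. Origin at the centre of the lens, its lower end; z up, +x towards the face with orange mark and blue button. From z = 0 to 18 mm a black round nose (30 mm across), 18 to 118 mm the square body, 118 to 139 mm the dial. In the cradle it is enclosed up to z = 48 mm. Grip it on two opposite side faces, e.g. at z = 100 mm
- dial (a joint): focus dial on the microscope's top, rad: 0 with the white pointer on the orange mark (towards the scope's +x), positive counter-clockwise seen from above: at value a the pointer lies a counter-clockwise of the scope's +x. Turns from -1.0 to 2.6, starts between 0.5 and 1.4; light friction (0.03 N m), stays where it is left
- dial_grip (a point): on the dial's axis, half way up its finger bar. The dial is a black disc 33 mm across (top 8 mm below this point) with an upright finger bar 30 mm long, 10 mm thick, 16 mm high (top 8 mm above this point); the white pointer line runs along the bar from its centre to one end. The axes here are the scope's and do not turn with the dial
- dock: charging cradle, fixed: black base 112 x 92 x 14 mm, square socket (60 mm outside, 45 mm inside, rim 64 mm above the bench); origin on the bench under the socket's centre. The microscope stands upright in it with 1.5 mm play on each side (twists up to 0.07 rad), lens 16 mm above the bench, and lifts straight out (30 mm until the body is clear, 48 mm for all)
- wheel: wheelchair caster wheel lying flat on the bench, loose, grey tyre, black disc, 150 mm across, 32 mm high, 0.45 kg, origin under its centre
- bearing (a point): centre of the upper face of the steel bearing (29 mm across) in the middle of the wheel, 32 mm above the bench, level with the highest part of the tyre; z up
- tub_a: grease tub, a round cream pot with an orange lid, 102 mm across the lid, 101 mm tall, origin under its centre, loose; one of three in a row between cradle and wheel, running away from the robot along x near y = 0
- tub_b: grease tub, a round cream pot with an orange lid, 102 mm across the lid, 101 mm tall, origin under its centre, loose; one of three in a row between cradle and wheel, running away from the robot along x near y = 0
- tub_c: grease tub, a round cream pot with an orange lid, 102 mm across the lid, 101 mm tall, origin under its centre, loose; one of three in a row between cradle and wheel, running away from the robot along x near y = 0
- spray: spray bottle with a yellow trigger head, 72 mm across, 200 mm tall, loose, at the back of the bench, origin under its centre
- can: blue spray can with a red cap, 66 mm across, 192 mm tall, loose, at the back of the bench, origin under its centre
- wrench: steel wrench 180 mm long lying flat at the back of the bench, origin under its middle
- spare: spare bearing, a loose steel ring 32 mm across and 9 mm high lying beside the tubs: not the one to inspect; origin under its centre
- clamp: black steel screw clamp lying flat at the back of the bench, about 150 x 90 mm, 16 mm high, origin under its middle
Things that resemble listed ones, but are neither listed nor needed, are in the scene too. Several things have the shape of the scope; the one meant has the colours described above. Of the things shaped like the wheel, the grey one is meant.

How it is judged:
On the way, in this order (a step that is already met when the one before it is completed fails the run):
1. the focus dial is set to within 0.15 rad of the index mark while the microscope stands in its cradle (value of joint dial between -0.15 and 0.15 rad and horizontal distance between scope and dock below 0.012 m and height (world z) of scope below 0.03 m), for 0.3 s.
2. the microscope is lifted until its lens is higher than the tubs' lids (height (world z) of scope above 0.101 m), for 0.1 s.
At the end, for the whole second after the job is handed in: microscope in the gripper, still, upright within 0.12 rad, lens within 8 mm of the bearing's centre from above and 6 to 25 mm over its face, touching neither wheel nor cradle, dial within 0.15 rad of its mark, wheel within 10 mm of where it lay (value of joint dial between -0.15 and 0.15 rad and horizontal distance between scope and bearing below 0.008 m and z of scope in the frame of bearing between 0.006 and 0.025 m and angle between scope's own z axis and vertical below 0.12 rad and linear speed of each of scope, wheel below 0.02 m/s and contact force between the fingers and scope above 1 N and contact force between scope and wheel below 0.1 N and contact force between scope and dock below 0.1 N and distance of wheel from where it was at the start of the episode below 0.01 m); the arm keeps its last pose, push and grip.
It fails at once if the microscope touches the wheel (over 0.5 N) (contact force between scope and wheel above 0.5 N).
It fails at once if the wheel is shifted by more than 10 mm (distance of wheel from where it was at the start of the episode above 0.01 m).
It fails at once if the microscope crosses the line of the tubs with its lens lower than their lids (world y of scope between -0.05 and 0.05 m and height (world z) of scope below 0.101 m).
It fails at once if a tub, bottle, can, tool or the spare bearing is moved by more than 20 mm (distance of any of tub_a, tub_b, tub_c, spray, can, wrench, spare, clamp from where it was at the start of the episode above 0.02 m).
It also fails if it takes over 58 s, if anything falls off the work surface, if the arm or the gripper's body presses on something with over 40 N, if the wrist force passes 120 N, or if a joint passes its speed limit or range.

## Working session

There is one attempt and no reset: what is moved stays moved. The work goes in short steps, Python scripts to look and compute and a tool call to move; the robot and the scene stay as the last step left them, time stands still between calls to the robot, and variables do not carry over. Pictures are saved under pics/ and viewed, about 8 in all and at most 12, crops included, and the job is handed in when it is done.

Besides the shell and the picture viewer there is one more tool, called by a JSON object that holds its "api" and its "payload", one argument or row to a line. move_arm: Moves the arm, as the interface text tells. Its arguments: {"type":"object","properties":{"steps":{"type":"array","items":{"type":"array","items":{"type":"number"}}},"grip_force":{"type":"number"}},"required":["steps"]}

```bash
mkdir -p pics
python3 - <<'E'
from cell import bot
import cv2,numpy as np
s=bot.get_state();print({k:np.round(v,3) for k,v in s.items()},bot.grasp_offset)
for c in("scene","top"):
    im=bot.camera(c);cv2.imwrite(f"pics/{c}0.png",im[:,:,::-1])
    for n in("scope","dock","wheel","bearing","dial_grip","tub_a","spray","can","spare"):
        print(c,n,[(np.round(d["point"],3).tolist(),round(d["conf"],2)) for d in bot.look_for(c,n)])
print(bot.calibration("top"))
E
```

```text
{'t': np.float64(0.0), 'joint_positions': array([ 1.176,  0.418, -0.01 ,  1.614,  0.005,  1.111, -0.053]), 'dq': array([-0.001, -0.002,  0.   ,  0.001,  0.   , -0.001,  0.   ]), 'tau': array([-1.0000e-03, -8.6445e+01,  6.7800e-01, -4.3491e+01,  1.9000e-02,
        7.0000e-03, -0.0000e+00]), 'tool_pos': array([ 0.216, -0.586,  0.197]), 'eef_rot': array([-0.58 ,  0.405, -0.404,  0.58 ]), 'ft_force': array([-0.061,  1.028,  0.181]), 'torque': array([-0.041, -0.006, -0.027]), 'finger_gap': np.float64(0.085)} -0.0187
scene scope [([0.48, -0.296, 0.119], 0.71)]
scene dock [([0.485, -0.283, 0.013], 0.9)]
scene wheel [([0.472, 0.334, 0.022], 0.79), ([0.265, 0.337, 0.024], 0.67)]
scene bearing [([0.264, 0.334, 0.023], 0.86), ([0.471, 0.33, 0.024], 0.75), ([0.558, 0.117, 0.01], 0.27)]
scene dial_grip [([0.606, -0.332, 0.08], 0.93), ([0.48, -0.298, 0.113], 0.79), ([0.551, 0.008, 0.097], 0.28)]
scene tub_a [([0.555, 0.007, 0.098], 0.87), ([0.438, 0.03, 0.098], 0.75), ([0.689, 0.029, 0.101], 0.59)]
scene spray [([0.791, 0.124, 0.107], 0.65)]
scene can [([0.769, -0.132, 0.114], 0.57)]
scene spare 
[... 254 characters left out ...]
, 0.92), ([0.248, 0.334, 0.027], 0.71), ([0.459, -0.3, 0.136], 0.35)]
top dial_grip [([0.462, -0.3, 0.136], 0.84), ([0.59, -0.335, 0.11], 0.72)]
top tub_a [([0.406, 0.023, 0.099], 0.88), ([0.65, 0.027, 0.099], 0.73), ([0.533, 0.002, 0.1], 0.68)]
top spray [([0.75, 0.108, 0.12], 0.74)]
top can [([0.728, -0.137, 0.152], 0.83), ([0.455, 0.326, 0.027], 0.49)]
top spare [([0.552, 0.121, 0.004], 0.63)]
{'intrinsics': array([[389.42593937,   0.        , 284.94507939],
       [  0.        , 389.42593937, 210.28640083],
       [  0.        ,   0.        ,   1.        ]]), 'origin': array([ 0.37505362, -0.01711368,  1.06294788]), 'attitude': array([ 0.05650344, -0.03475741, -0.70371274,  0.70738085])}
```

View pics/scene0.png

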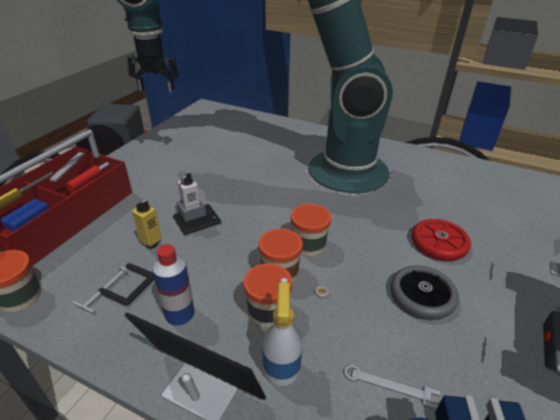

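View pics/top0.png

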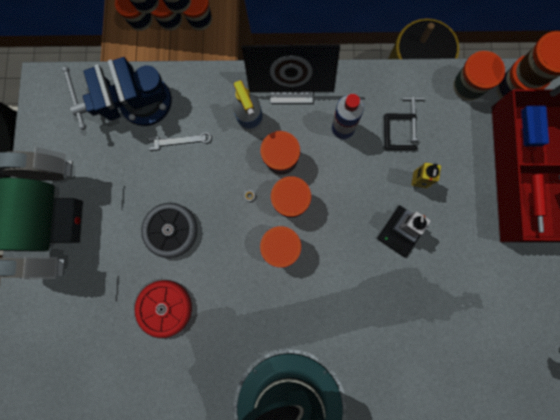

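The top view shows the white scope at (415,222), with a yellow look-alike at (427,174). The grey wheel is at (168,230), with a red look-alike at (163,308). The spare ring is at (250,196), and the tubs are at (280,150), (291,196) and (280,246). I choose the white scope and the grey wheel, and check both in one close crop.

```bash
cat > h.py <<'E'
from cell import bot
import cv2,numpy as np
from scipy.spatial.transform import Rotation as R
def ray(cal,px):
    K=np.array(cal["intrinsics"]); d=cv2.undistortPoints(np.array([[px]],float),K,np.array(cal.get("distortion",np.zeros(5)),float))[0,0]
    return np.array(cal["origin"]), R.from_quat(cal["attitude"]).apply([d[0],-d[1],-1])
def at(cal,px,z):
    o,d=ray(cal,px); return o+d*(z-o[2])/d[2]
def proj(cal,P):
    p=R.from_quat(cal["attitude"]).inv().apply(np.atleast_2d(P)-cal["origin"]); K=np.array(cal["intrinsics"])
    q=np.c_[p[:,0],-p[:,1],-p[:,2]]; return cv2.projectPoints(q,np.zeros(3),np.zeros(3),K,np.array(cal.get("distortion",np.zeros(5)),float))[0][:,0]
E
python3 - <<'E'
from h import *
tc=bot.calibration("top");sc=bot.calibration("scene");print(tc.keys(),sc["origin"])
t=cv2.imread("pics/top0.png");s=cv2.imread("pics/scene0.png")
up=lambda im,x,y,w,h,k:cv2.resize(im[y:y+h,x:x+w],None,fx=k,fy=k,interpolation=cv2.INTER_CUBIC)
a=up(t,370,190,70,70,5.6);b=up(s,160,160,70,70,5.6);c=up(t,133,195,70,70,2.8);d=up(s,385,250,80,80,2.45)
cv2.imwrite("pics/crop1.png",np.hstack([a,b,np.vstack([c,d])]))
bot.camera("top")
for n in("wheel","scope","dial_grip","dock","bearing"):
    for r in bot.regions_of("top",n):
        m=r["pixels"].astype(np.uint8);y,x=np.nonzero(m);print(n,round(r["conf"],2),m.sum(),x.mean().round(1),y.mean().round(1),x.min(),x.max(),y.min(),y.max(),at(tc,(x.mean(),y.mean()),{"wheel":.028,"bearing":.032,"dock":.014}.get(n,.155)).round(4), cv2.minAreaRect(np.c_[x,y].astype(np.int32)))
E
```

```text
dict_keys(['intrinsics', 'origin', 'attitude']) [1.17214196 0.29112658 0.72253545]
wheel 0.81 2603 162.5 308.5 134 191 280 337 [0.2488 0.3343 0.028 ] ((162.25001525878906, 308.75), (55.154327392578125, 58.68986129760742), 45.0)
wheel 0.72 2495 168.6 230.1 140 196 203 258 [0.4546 0.3279 0.028 ] ((168.0, 230.5), (55.0, 56.0), 90.0)
scope 0.72 566 425.3 175.2 411 440 163 187 [ 0.5773 -0.3187  0.155 ] ((425.3107604980469, 175.1351318359375), (26.63263702392578, 25.481842041015625), 9.462322235107422)
scope 0.56 524 414.1 223.9 399 429 212 236 [ 0.4622 -0.2884  0.155 ] ((414.1922607421875, 223.96151733398438), (24.12946128845215, 24.684158325195312), 33.6900634765625)
dial_grip 0.85 561 425.3 174.9 411 440 163 187 [ 0.578  -0.3187  0.155 ] ((425.310791015625, 175.1351318359375), (26.63263702392578, 25.810640335083008), 9.462322235107422)
dial_grip 0.58 491 413.8 224.3 399 428 213 236 [ 0.4611 -0.2878  0.155 ] ((413.92303466796875, 224.1153564453125), (22.742708206176758, 24.129459381103516), 33.690067291259766)
dial_grip 0.4 1080 346.4 116.7 331 362 94 140 [ 0.7214 -0.1356  0.155 ] ((346.0802917480469, 116.52920532226562), (26.82682991027832, 47.75859069824219), 19.98310661315918)
dock 0.71 1007 396.8 234.1 377 418 206 257 [ 0.4481 -0.284   0.014 ] ((401.4999694824219, 231.5), (35.22346496582031, 41.325164794921875), 33.690067291259766)
bearing 0.88 2659 162.3 308.7 134 191 280 338 [0.2487 0.3336 0.032 ] ((162.00001525878906, 308.5), (55.86143493652344, 58.689857482910156), 45.0)
bearing 0.81 2480 168.8 230.1 141 196 202 258 [0.4545 0.3259 0.032 ] ((168.5, 230.0), (56.0, 55.0), 90.0)
```

View pics/crop1.png

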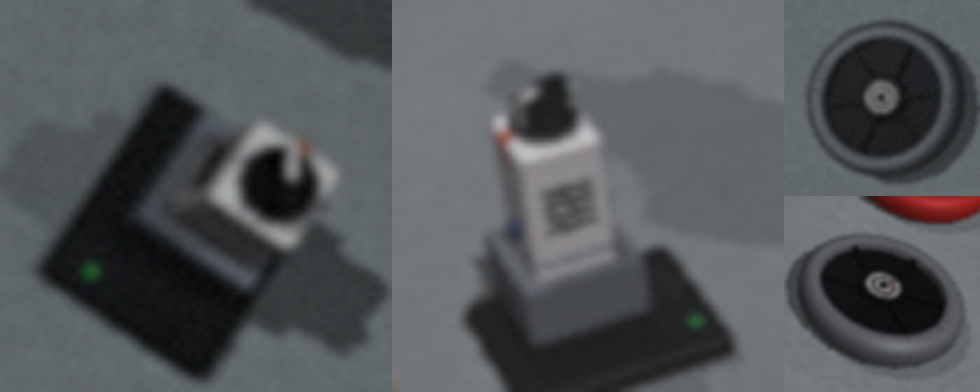

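The crop shows a white body with an orange mark at crop (303,147), which is scope +x. The body-top corners are at crop (262,122), (338,180), (292,245) and (208,190), and the pointer leans toward (292,150). The wheel is the grey one. Next I turn these into metric values and look from above with the wrist camera.

Run:
```python
from h import *
tc=bot.calibration("top")
f=lambda x,y:(370+(x+.5)/5.6-.5,190+(y+.5)/5.6-.5)
c=[at(tc,f(*p),.134) for p in((262,122),(338,180),(292,245),(208,190))]
print("body",np.mean(c,0).round(4),[np.linalg.norm(c[i]-c[i-1]).round(4) for i in range(4)])
for i in range(4):
    e=c[i]-c[i-1];print(np.degrees(np.arctan2(e[1],e[0])).round(1),end=" ")
b=[at(tc,f(*p),.014) for p in((165,88),(40,270),(205,378))]
e=b[0]-b[1];print("\ndock yaw",np.degrees(np.arctan2(e[1],e[0])));e=b[2]-b[1];print(np.degrees(np.arctan2(e[1],e[0])),e)
print("bearing",at(tc,(133+(881-784.5)/2.8-.3,195+97/2.8-.3),.032))
sc=bot.calibration("scene");print("bearing sc",at(sc,(385+(883-784)/2.45-.3,250+(286-196)/2.45-.3),.032))
s=bot.get_state();M=R.from_quat(s["eef_rot"]).as_matrix();print(M.round(3))
w=bot.calibration("wrist");print(w["origin"],M.T@(w["origin"]-s["tool_pos"]),(M.T@R.from_quat(w["attitude"]).as_matrix()).round(3))
print("shift in tool to (.463,-.29,.30):",M.T@(np.array([.463,-.29,.30])-s["tool_pos"]))
```

```text
body [ 0.4675 -0.3056  0.134 ] [np.float64(0.0376), np.float64(0.0396), np.float64(0.0343), np.float64(0.0414)]
-39.1 -128.5 143.7 56.0 
dock yaw -35.11122217222091
-123.55193816168116 [-0.0506732  -0.07640827  0.        ]
bearing [0.45642335 0.33041903 0.032     ]
bearing sc [0.45733884 0.32970293 0.032     ]
[[ 0.346 -0.     0.938]
 [-0.938  0.     0.346]
 [-0.    -1.    -0.   ]]
[ 0.2882913  -0.55854577  0.37378542] [-0.00116304 -0.17581878  0.07690979] [[ 1.     0.     0.   ]
 [-0.     0.3   -0.954]
 [-0.     0.954  0.3  ]]
shift in tool to (.463,-.29,.30): [-0.19254772 -0.10202123  0.33383405]
```

{"api": "move_arm", "payload": {
  "steps": [
    [0, -0.022, -0.036, 0.04, 0],
    [0, -0.022, -0.037, 0.04, 0],
    [0, -0.022, 0, 0.042, 0],
    [0, -0.022, 0, 0.042, 0],
    [0, -0.022, 0, 0.042, 0],
    [0, -0.022, 0, 0.042, 0],
    [0, -0.022, 0, 0.042, 0],
    [0, -0.022, 0, 0.042, 0]
  ],
  "grip_force": 25
}}

```text
t: 2.3
tool_pos: [0.4678, -0.305, 0.2712]
eef_rot: [0.58, -0.404, 0.404, -0.58]
ft_force: [0.2, -0.3, -0.4]
finger_gap: 0.0853
```

Run:
```python
from h import *
s=bot.get_state();w=bot.calibration("wrist");im=bot.camera("wrist")
M=R.from_quat(s["eef_rot"]).as_matrix();print(s["t"],s["tool_pos"],M[:,0],s["joint_positions"].round(2))
np.savez("w1.npz",o=w["origin"],a=w["attitude"],K=w["intrinsics"])
cv2.imwrite("pics/w1.png",im[:,:,::-1])
q=proj(w,[[.4675,-.3056,.139],[.4675,-.3056,.155]]);print(q)
```

```text
2.3 [ 0.46784634 -0.30497295  0.27116972] [ 3.46269802e-01 -9.38134923e-01  3.02488857e-04] [ 0.7   0.24 -0.21  1.69  0.05  1.22 -0.74]
[[278.86522062 192.04079783]
 [278.95335998 196.18108644]]
```

View pics/w1.png

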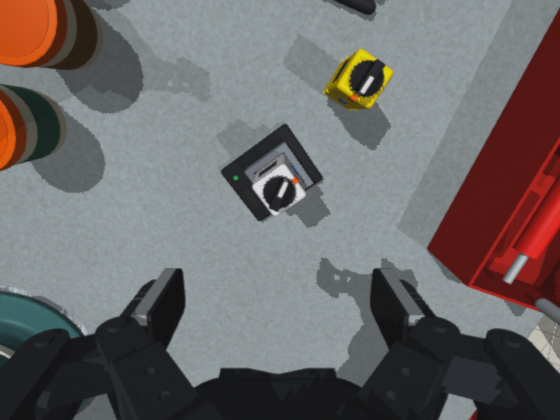

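The projected scope centre (279,192) agrees with the dial seen at about (280,192). I zoom in to measure the pointer and index.

Run:
```python
import cv2
im=cv2.imread("pics/w1.png");cv2.imwrite("pics/w1c.png",cv2.resize(im[150:230,220:330],None,fx=7,fy=7,interpolation=cv2.INTER_CUBIC))
```

```text
(no output)
```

View pics/w1c.png

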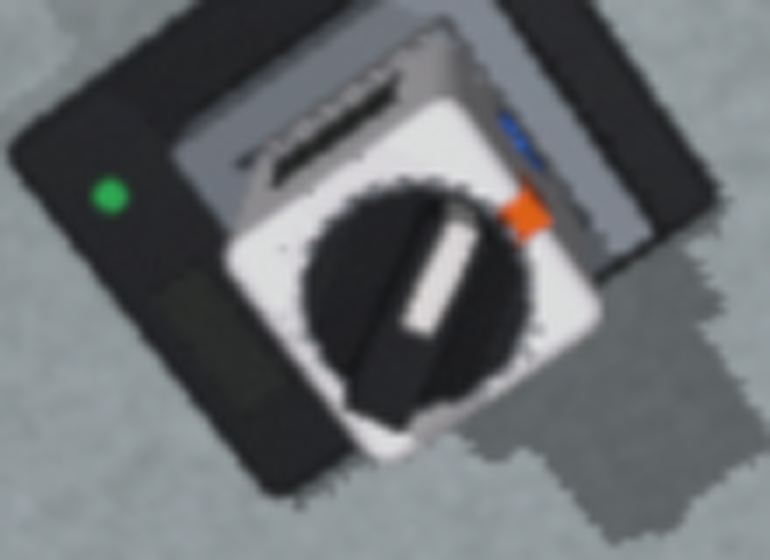

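The body corners in the crop are (452,100), (598,310), (385,458) and (230,250). The pointer runs from (418,325) to (463,222), and the orange mark is at (527,213).

Run:
```python
from h import *
n=np.load("w1.npz");w=dict(origin=n["o"],attitude=n["a"],intrinsics=n["K"])
f=lambda x,y:(220+(x+.5)/7-.5,150+(y+.5)/7-.5)
yaw=lambda e:np.degrees(np.arctan2(e[1],e[0])).round(1)
c=[at(w,f(*p),.134) for p in((452,100),(598,310),(385,458),(230,250))]
m=np.mean(c,0);print("body",m.round(4),[(np.linalg.norm(c[i]-c[i-1]).round(4),yaw(c[i]-c[i-1])) for i in range(4)])
o=at(w,f(527,213),.134);print("orange yaw",yaw(o-m))
p=at(w,f(418,325),.155);q=at(w,f(463,222),.155);print("pointer",yaw(q-p),p,q,np.linalg.norm(q-p))
d=at(w,f(415,298),.139);print("disc",d)
```

```text
body [ 0.4685 -0.3054  0.134 ] [(np.float64(0.0382), np.float64(-35.5)), (np.float64(0.0371), np.float64(-124.8)), (np.float64(0.0381), np.float64(146.4)), (np.float64(0.0383), np.float64(55.4))]
orange yaw -37.2
pointer -2.6 [ 0.46777424 -0.30583301  0.155     ] [ 0.48311464 -0.30652455  0.155     ] 0.015355977609171904
disc [ 0.46739948 -0.3056287   0.139     ]
```

The dial reads about -2.6 - (-34.7) = 32°, or 0.56 rad, which is within the expected range. I align the jaws across the bar and descend.

{"api": "move_arm", "payload": {
  "steps": [
    [60, 0, 0.03, 0, 0.13],
    [60, 0, 0.03, 0, 0.13],
    [80, 0, 0.03, 0, 0.14],
    [90, 0, 0.02, 0, 0],
    [90, 0, 0.01, 0, 0],
    [90, 0, 0.005, 0, 0],
    [90, 0, 0, 0, 0]
  ],
  "grip_force": 20
}}

```text
t: 3.22
tool_pos: [0.4671, -0.3063, 0.1463]
eef_rot: [0.488, -0.511, 0.511, -0.488]
ft_force: [0.1, 0.9, 0.1]
finger_gap: 0.0553
```

Run:
```python
from h import *
s=bot.get_state();M=R.from_quat(s["eef_rot"]).as_matrix();print(s["t"],s["tool_pos"],np.degrees(np.arctan2(M[1,0],M[0,0])),s["joint_positions"].round(2),s["ft_force"],s["finger_gap"])
print(M.T@(np.array([.468,-.3055,.143])-s["tool_pos"]))
```

```text
3.225 [ 0.46710116 -0.30629993  0.14628401] -92.64287381993472 [ 0.65  0.36 -0.15  1.83  0.06  0.96 -1.15] [0.12194413 0.86710666 0.10359331] 0.055346067630434294
[-0.00084092  0.00328412  0.00086018]
```

{"api": "move_arm", "payload": {
  "steps": [
    [90, -0.001, 0.003, 0.001, 0],
    [160, 0, 0, 0, 0],
    [255, 0, 0, 0, 0],
    [255, 0, 0, 0, 0],
    [255, 0, 0, 0, 0],
    [255, 0, 0, 0, 0],
    [255, 0, 0, 0, 0]
  ],
  "grip_force": 20
}}

```text
t: 4.1
tool_pos: [0.468, -0.3052, 0.143]
eef_rot: [-0.488, 0.511, -0.511, 0.488]
ft_force: [-0.4, -0.0, -0.5]
finger_gap: 0.0002
```

The fingers closed to zero, so they missed the bar. I take a look.

Run:
```python
from h import *
w=bot.calibration("wrist");im=bot.camera("wrist");s=bot.get_state();t=bot.camera("scene")
print(s["tool_pos"],s["finger_gap"],proj(w,[s["tool_pos"],[.468,-.3055,.155]]),proj(bot.calibration("scene"),[s["tool_pos"]]))
a=cv2.resize(im[150:400,150:410],None,fx=1.54,fy=1.54);b=cv2.resize(t[120:270,120:280],None,fx=2.5,fy=2.5)
h=375;a=cv2.resize(im[150:400,150:410],(390,375))
cv2.imwrite("pics/w2.png",np.hstack([a,b])[:,:,::-1])
```

```text
[ 0.46801701 -0.30519118  0.1429485 ] -0.00013848685753696245 [[279.21048981 244.47163028]
 [279.89254614 253.09516512]] [[186.45232984 179.26606673]]
```

View pics/w2.png

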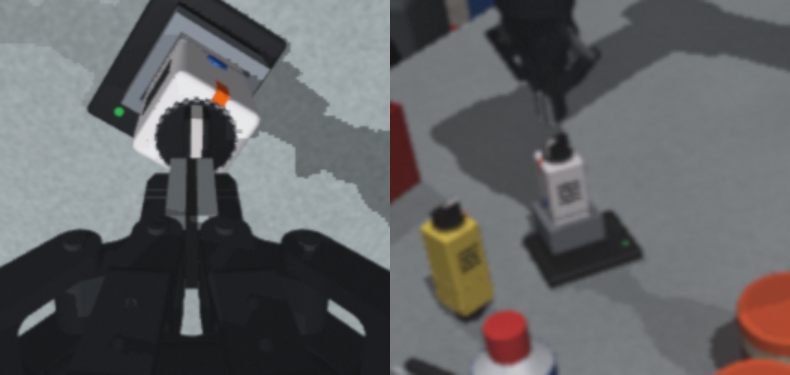

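The picture shows the shut pads ending at crop row 158, above the bar. They did not touch it, and the pads really end about 15 mm behind the reported TCP. The bar is undisturbed, so I open, go 13 mm lower (tips still at least 3 mm above the disc) and close again.

{"api": "move_arm", "payload": {
  "steps": [
    [90, 0, 0, 0, 0],
    [90, 0, 0, 0, 0],
    [90, 0, 0.007, 0, 0],
    [90, 0, 0.006, 0, 0],
    [255, 0, 0, 0, 0],
    [255, 0, 0, 0, 0],
    [255, 0, 0, 0, 0],
    [255, 0, 0, 0, 0]
  ],
  "grip_force": 20
}}

```text
t: 5.2
tool_pos: [0.4681, -0.3052, 0.1301]
eef_rot: [0.488, -0.511, 0.511, -0.488]
ft_force: [-0.9, 0.5, 0.1]
finger_gap: -0.0001
```

Run:
```python
from h import *
w=bot.calibration("wrist");im=bot.camera("wrist");s=bot.get_state();t=bot.camera("scene")
print(s["tool_pos"],s["finger_gap"],proj(w,[s["tool_pos"],[.468,-.3055,.155]]),proj(bot.calibration("scene"),[s["tool_pos"],[.468,-.3055,.155]]))
a=cv2.resize(im[200:320,210:350],None,fx=3,fy=3);b=cv2.resize(t[135:215,150:230],(360,360),interpolation=cv2.INTER_CUBIC)
cv2.imwrite("pics/w3.png",np.hstack([a,b])[:,:,::-1])
```

```text
[ 0.46810881 -0.305211    0.13010192] 0.000260782085252433 [[279.17884753 244.44500751]
 [280.03165986 263.71419436]] [[187.05137953 183.40395055]
 [185.76190575 175.30944823]]
```

View pics/w3.png

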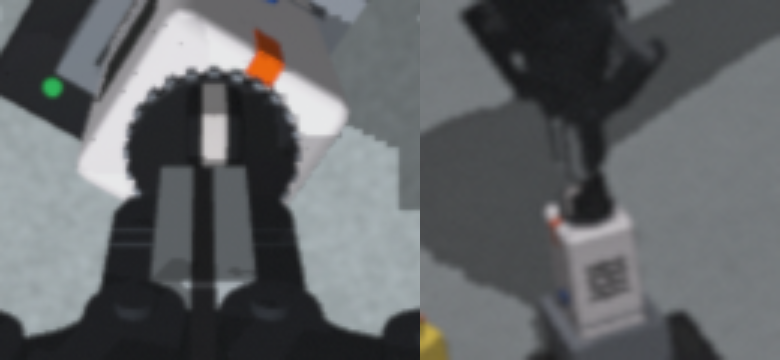

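Run:
```python
from h import *
w=bot.calibration("wrist");s=bot.get_state();M=R.from_quat(s["eef_rot"]).as_matrix()
for z in(-.011,0,.011):
  for y in(0,-.01,-.0187,-.0375):
    print(z,y,(proj(w,[s["tool_pos"]+M@[x,y,z] for x in(-.005,.005)])).round(1).tolist())
print(s["finger_gap"],s["joint_positions"])
```

```text
-0.011 0 [[270.9, 261.2], [287.4, 261.2]]
-0.011 -0.01 [[270.6, 269.0], [287.9, 269.0]]
-0.011 -0.0187 [[270.3, 276.5], [288.5, 276.5]]
-0.011 -0.0375 [[269.5, 295.3], [289.7, 295.3]]
0 0 [[270.8, 244.5], [287.6, 244.5]]
0 -0.01 [[270.5, 251.5], [288.1, 251.5]]
0 -0.0187 [[270.2, 258.3], [288.7, 258.3]]
0 -0.0375 [[269.4, 275.5], [290.0, 275.5]]
0.011 0 [[270.7, 227.2], [287.8, 227.2]]
0.011 -0.01 [[270.4, 233.4], [288.3, 233.4]]
0.011 -0.0187 [[270.0, 239.5], [288.9, 239.5]]
0.011 -0.0375 [[269.2, 254.8], [290.3, 254.8]]
-8.534385512488491e-05 [ 0.64365255  0.38045387 -0.14927973  1.84164463  0.06923132  0.92440953
 -1.15381809]
```

The images and the zero force show the fingers ending well behind the nominal TCP. I probe downwards with the fingers shut and watch the force.

{"api": "move_arm", "payload": {
  "steps": [
    [255, 0, 0.002, 0, 0],
    [255, 0, 0.002, 0, 0],
    [255, 0, 0.001, 0, 0]
  ]
}}

```text
t: 5.68
tool_pos: [0.4679, -0.3051, 0.1247]
eef_rot: [-0.488, 0.512, -0.511, 0.488]
ft_force: [-0.1, 0.7, -0.1]
finger_gap: -0.0003
```

{"api": "move_arm", "payload": {
  "steps": [
    [255, 0, 0.002, 0, 0],
    [255, 0, 0.002, 0, 0]
  ]
}}

```text
t: 5.92
tool_pos: [0.4685, -0.3055, 0.1215]
eef_rot: [0.488, -0.511, 0.512, -0.488]
ft_force: [-3.1, 1.8, 27.0]
finger_gap: 0.0001
```

Contact comes at TCP z ≈ 0.123. With the fingers shut this must be the bar's top (0.155), which puts the real tips about 32 mm behind the TCP. I back off, open, go to TCP z ≈ 0.113 (tips about 0.145) and close.

{"api": "move_arm", "payload": {
  "steps": [
    [255, 0, -0.01, 0, 0],
    [90, 0, 0, 0, 0],
    [90, 0, 0, 0, 0],
    [90, 0, 0.008, 0, 0],
    [90, 0, 0.006, 0, 0],
    [90, 0, 0.004, 0, 0],
    [90, 0, 0, 0, 0]
  ]
}}

```text
t: 6.8
tool_pos: [0.4679, -0.305, 0.1125]
eef_rot: [-0.488, 0.512, -0.511, 0.488]
ft_force: [0.1, 0.3, -1.0]
finger_gap: 0.0555
```

{"api": "move_arm", "payload": {
  "steps": [
    [255, 0, 0, 0, 0],
    [255, 0, 0, 0, 0],
    [255, 0, 0, 0, 0],
    [255, 0, 0, 0, 0],
    [255, 0, 0, 0, 0]
  ]
}}

```text
t: 7.42
tool_pos: [0.4682, -0.3054, 0.1131]
eef_rot: [0.488, -0.511, 0.512, -0.488]
ft_force: [1.1, -1.7, 2.7]
finger_gap: 0.0091
```

The gap is 9 mm, so the bar is gripped. Now I turn the dial 0.56 rad clockwise.

{"api": "move_arm", "payload": {
  "steps": [
    [255, 0, 0, 0, 0.08],
    [255, 0, 0, 0, 0.08],
    [255, 0, 0, 0, 0.1],
    [255, 0, 0, 0, 0.1],
    [255, 0, 0, 0, 0.1],
    [255, 0, 0, 0, 0.1],
    [255, 0, 0, 0, 0],
    [255, 0, 0, 0, 0]
  ]
}}

```text
t: 8.43
tool_pos: [0.4681, -0.3053, 0.1131]
eef_rot: [0.329, -0.626, 0.626, -0.329]
ft_force: [0.2, -0.8, 4.2]
finger_gap: 0.0092
```

{"api": "move_arm", "payload": {
  "steps": [
    [90, 0, 0, 0, 0],
    [90, 0, 0, 0, 0],
    [90, 0, -0.03, 0, 0],
    [60, 0, -0.045, 0, 0],
    [0, 0, -0.045, 0, 0],
    [0, 0, -0.04, 0, 0],
    [0, 0, 0, 0, 0]
  ]
}}

```text
t: 9.3
tool_pos: [0.4691, -0.3057, 0.2757]
eef_rot: [0.327, -0.625, 0.628, -0.329]
ft_force: [-0.2, -0.2, -1.2]
finger_gap: 0.0855
```

Run:
```python
from h import *
s=bot.get_state();w=bot.calibration("wrist");im=bot.camera("wrist")
M=R.from_quat(s["eef_rot"]).as_matrix();print(s["t"],s["tool_pos"],np.degrees(np.arctan2(M[1,0],M[0,0])),s["joint_positions"].round(2))
np.savez("w2.npz",o=w["origin"],a=w["attitude"],K=w["intrinsics"])
q=proj(w,[[.468,-.3055,.139]])[0];print(q);x,y=(q-[55,40]).astype(int);print(x,y)
cv2.imwrite("pics/w4.png",cv2.resize(im[y:y+80,x:x+110,::-1],None,fx=7,fy=7,interpolation=cv2.INTER_CUBIC))
```

```text
9.3 [ 0.46906263 -0.30571548  0.27574385] -124.70608153007217 [ 0.55  0.23 -0.03  1.69  0.01  1.22 -1.66]
[278.54408084 190.91975868]
223 150
```

View pics/w4.png

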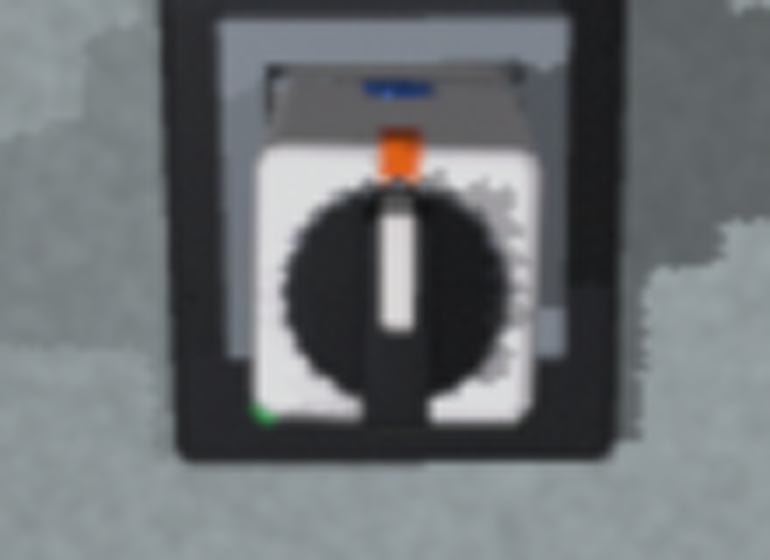

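The white pointer (crop x 397) lies squarely on the orange mark (crop x 399). Now I lower the open gripper around the body and grip it.

{"api": "move_arm", "payload": {
  "steps": [
    [0, 0, 0.05, 0, 0],
    [0, 0, 0.05, 0, 0],
    [0, 0, 0.045, 0, 0],
    [0, 0, 0.03, 0, 0],
    [0, 0, 0.02, 0, 0],
    [0, 0, 0.01, 0, 0],
    [0, 0, 0.006, 0, 0],
    [0, 0, 0, 0, 0]
  ],
  "grip_force": 45
}}

```text
t: 10.35
tool_pos: [0.468, -0.3052, 0.062]
eef_rot: [-0.328, 0.627, -0.626, 0.328]
ft_force: [-0.1, -0.5, -0.1]
finger_gap: 0.0856
```

{"api": "move_arm", "payload": {
  "steps": [
    [60, 0, 0, 0, 0],
    [90, 0, 0, 0, 0],
    [255, 0, 0, 0, 0],
    [255, 0, 0, 0, 0],
    [255, 0, 0, 0, 0],
    [255, 0, 0, 0, 0]
  ],
  "grip_force": 45
}}

```text
t: 11.1
tool_pos: [0.4681, -0.3056, 0.0624]
eef_rot: [0.328, -0.626, 0.627, -0.328]
ft_force: [-1.6, -1.0, 6.4]
finger_gap: 0.0419
```

{"api": "move_arm", "payload": {
  "steps": [
    [255, 0, -0.005, 0, 0],
    [255, 0, -0.01, 0, 0],
    [255, 0, -0.015, 0, 0],
    [255, 0, -0.02, 0, 0],
    [255, 0, -0.03, 0, 0],
    [255, 0, -0.04, 0, 0],
    [255, 0, -0.03, 0, 0],
    [255, 0, 0, 0, 0]
  ]
}}

```text
t: 12.1
tool_pos: [0.4689, -0.3056, 0.215]
eef_rot: [0.327, -0.625, 0.628, -0.329]
ft_force: [-0.4, 0.4, -2.0]
finger_gap: 0.0417
```

Run:
```python
from h import *
s=bot.get_state();M=R.from_quat(s["eef_rot"]).as_matrix()
print(s["t"],s["tool_pos"],s["ft_force"],s["finger_gap"],s["joint_positions"].round(2))
im=bot.camera("scene");c=bot.calibration("scene");q=proj(c,[[.468,-.3055,.166],[.468,-.3055,.305]]);print(q)
x,y=(q.mean(0)-[60,60]).astype(int);x=max(x,0);y=max(y,0);print(x,y)
cv2.imwrite("pics/s2.png",cv2.resize(im[y:y+120,x:x+120,::-1],None,fx=4,fy=4,interpolation=cv2.INTER_CUBIC))
print("to over bearing, tool frame",M.T@np.array([.457-.468,.330+.3055,0]),M.round(3))
```

```text
12.1 [ 0.46886513 -0.30563537  0.21499151] [-0.41507648  0.39935293 -2.04703845] 0.04168900205062983 [ 0.55  0.28 -0.03  1.76  0.01  1.09 -1.66]
[[185.20993371 171.67825748]
 [177.55407821 121.31362005]]
121 86
to over bearing, tool frame [-0.51599675 -0.00132411 -0.37111568] [[-0.57   0.004  0.822]
 [-0.822 -0.002 -0.57 ]
 [-0.    -1.     0.004]]
```

View pics/s2.png

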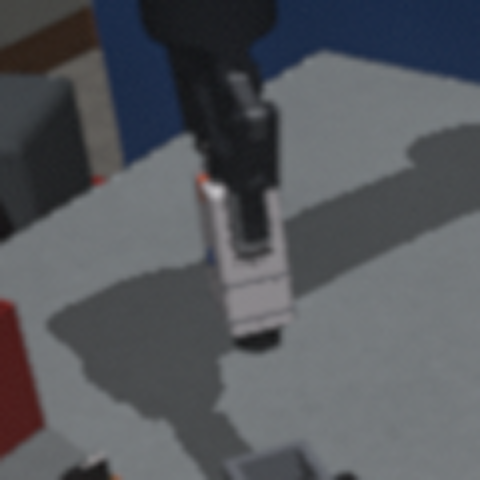

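The scope is held upright and clear. Keeping this yaw over the carry would drive joint 7 past its limit, so I first roll back 0.96 rad in place.

{"api": "move_arm", "payload": {
  "steps": [
    [255, 0, 0, 0, -0.12],
    [255, 0, 0, 0, -0.12],
    [255, 0, 0, 0, -0.12],
    [255, 0, 0, 0, -0.12],
    [255, 0, 0, 0, -0.12],
    [255, 0, 0, 0, -0.12],
    [255, 0, 0, 0, -0.12],
    [255, 0, 0, 0, -0.12]
  ]
}}

```text
t: 13.15
tool_pos: [0.4674, -0.3048, 0.2109]
eef_rot: [0.581, -0.404, 0.402, -0.581]
ft_force: [0.8, -0.2, -1.9]
finger_gap: 0.0419
```

Run:
```python
from h import *
s=bot.get_state();M=R.from_quat(s["eef_rot"]).as_matrix()
print(s["tool_pos"],s["joint_positions"].round(2),M.T@np.array([.457-s["tool_pos"][0],.330-s["tool_pos"][1],0]),M.round(3))
```

```text
[ 0.46738302 -0.30477158  0.2109494 ] [ 0.67  0.29 -0.18  1.76  0.06  1.09 -0.74] [-0.59820196  0.00077022  0.21259488] [[ 0.35  -0.002  0.937]
 [-0.937  0.001  0.35 ]
 [-0.002 -1.    -0.001]]
```

{"api": "move_arm", "payload": {
  "steps": [
    [255, -0.02, 0, 0.007, 0],
    [255, -0.038, 0, 0.0135, 0],
    [255, -0.038, 0, 0.0135, 0],
    [255, -0.038, 0, 0.0135, 0],
    [255, -0.038, 0, 0.0135, 0],
    [255, -0.038, 0, 0.0135, 0],
    [255, -0.038, 0, 0.0135, 0],
    [255, -0.038, 0, 0.0135, 0]
  ]
}}

```text
t: 14.15
tool_pos: [0.4631, 0.0003, 0.2115]
eef_rot: [0.58, -0.405, 0.404, -0.58]
ft_force: [0.7, 0.9, -2.0]
finger_gap: 0.0417
```

{"api": "move_arm", "payload": {
  "steps": [
    [255, -0.038, 0, 0.0135, 0],
    [255, -0.038, 0, 0.0135, 0],
    [255, -0.038, 0, 0.0135, 0],
    [255, -0.038, 0, 0.0135, 0],
    [255, -0.038, 0, 0.0135, 0],
    [255, -0.038, 0, 0.0135, 0],
    [255, -0.038, 0, 0.0135, 0],
    [255, -0.02, 0, 0.007, 0]
  ]
}}

```text
t: 15.15
tool_pos: [0.4585, 0.3041, 0.2114]
eef_rot: [0.581, -0.404, 0.404, -0.58]
ft_force: [-0.1, -0.5, -1.6]
finger_gap: 0.0412
```

Run:
```python
from h import *
s=bot.get_state();M=R.from_quat(s["eef_rot"]).as_matrix()
print(s["t"],s["tool_pos"],s["finger_gap"],s["joint_positions"].round(2),M.T@np.array([.457-s["tool_pos"][0],.330-s["tool_pos"][1],0]))
```

```text
15.15 [0.45847646 0.30411035 0.21140061] 0.041189348110808426 [-0.16  0.32 -0.59  1.77  0.2   1.11 -2.03] [-2.47904664e-02  1.86330174e-06  7.60831730e-03]
```

Crossed the tubs. Now I close the last 25 mm sideways and come down partway (lens to about 80 mm), then measure.

{"api": "move_arm", "payload": {
  "steps": [
    [255, -0.012, 0, 0.004, 0],
    [255, -0.012, 0, 0.004, 0],
    [255, 0, 0.03, 0, 0],
    [255, 0, 0.03, 0, 0],
    [255, 0, 0.02, 0, 0],
    [255, 0, 0.005, 0, 0],
    [255, 0, 0, 0, 0],
    [255, 0, 0, 0, 0]
  ]
}}

```text
t: 16.15
tool_pos: [0.4599, 0.3272, 0.1279]
eef_rot: [-0.58, 0.404, -0.404, 0.581]
ft_force: [-0.4, 0.0, -1.6]
finger_gap: 0.0416
```

Run:
```python
from h import *
s=bot.get_state();M=R.from_quat(s["eef_rot"]).as_matrix()
print(s["t"],s["tool_pos"],s["finger_gap"],M[:,1])
T=bot.camera("top");S=bot.camera("scene");W=bot.camera("wrist")
sc=bot.calibration("scene");tc=bot.calibration("top")
P=[[*s["tool_pos"][:2],s["tool_pos"][2]-.046],[.457,.33,.032]]
q=proj(sc,P);print(q,proj(tc,P))
for cam in("scene","wrist","top"):
  for n in("bearing","wheel","scope"):
    print(cam,n,[(np.round(d["point"],3).tolist(),round(d["conf"],2)) for d in bot.look_for(cam,n)][:3])
x,y=(q.mean(0)-[50,65]).astype(int);print(x,y)
a=cv2.resize(S[y:y+100,x:x+100],(400,400),interpolation=cv2.INTER_CUBIC)
b=W[120:400,140:420];b=cv2.resize(b,(400,400))
cv2.imwrite("pics/s3.png",np.hstack([a,b])[:,:,::-1])
```

```text
16.15 [0.45989083 0.3272308  0.12792511] 0.041561181227017435 [ 1.08639928e-03  6.49704805e-04 -9.99999199e-01]
[[429.16377328 271.46559918]
 [425.26677638 286.3780472 ]] [[162.00628317 226.42133512]
 [167.32908684 229.12876784]]
scene bearing [([0.278, 0.365, 0.026], 0.84)]
scene wheel [([0.473, 0.334, 0.021], 0.71), ([0.282, 0.367, 0.028], 0.6)]
scene scope [([0.606, -0.332, 0.081], 0.91), ([0.476, 0.325, 0.164], 0.84)]
wrist bearing [([0.481, 0.343, 0.028], 0.9), ([0.222, 0.37, 0.023], 0.55)]
wrist wheel [([0.483, 0.344, 0.027], 0.74), ([0.22, 0.364, 0.024], 0.71)]
wrist scope [([0.474, 0.33, 0.197], 0.76)]
top bearing [([0.447, 0.311, 0.027], 0.69)]
top wheel [([0.447, 0.306, 0.022], 0.72)]
top scope [([0.589, -0.337, 0.114], 0.73), ([0.441, 0.308, 0.159], 0.57)]
377 213
```

View pics/s3.png

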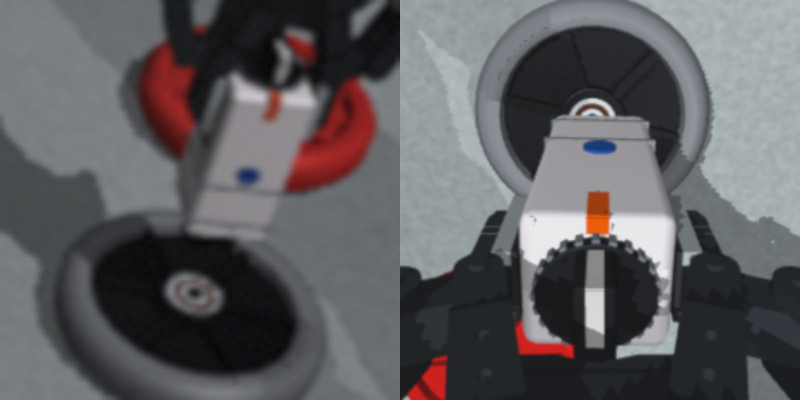

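The dial is still on its mark (wrist view, pointer at x 595 and orange at 597). The bearing appears at scene pixel (425.6,286.3), against a prediction of (425.3,286.4). I check the scope's pose in the hand against its face features.

Run:
```python
from h import *
from scipy.optimize import least_squares
s=bot.get_state();M=R.from_quat(s["eef_rot"]).as_matrix();sc=bot.calibration("scene");w=bot.calibration("wrist")
X=-M[:,0];yaw=np.arctan2(M[2-2,2]*0+M[1,2],M[0,2]);print("yaw",np.degrees(yaw))
F=np.array([[.021,0,.118],[.021,0,.018]])
obs=np.r_[[[445.8,235.6],[434,272]],[[278.,258.],[280,202.6]]]
def f(v,tilt=None):
    Q=R.from_euler("ZYX",[yaw,v[3],v[4]]).apply(F)+v[:3]
    return np.r_[proj(sc,Q),proj(w,Q)]
v0=np.r_[s["tool_pos"][:2],s["tool_pos"][2]-.046,0,0]
print((f(v0)-obs).round(1))
r=least_squares(lambda v:np.r_[(f(v)-obs).ravel(),v[3:]*50],v0);print(r.x.round(4),v0.round(4),(f(r.x)-obs).round(1))
```

```text
yaw 20.2713704683158
[[-0.2  1.9]
 [-1.   0.8]
 [ 2.5 13.9]
 [-1.  -3.8]]
[ 0.4578  0.3258  0.0859  0.0728 -0.011 ] [0.4594 0.327  0.081  0.     0.    ] [[ 1.4  2.9]
 [-0.9 -0.6]
 [ 0.4  1.1]
 [-0.5 -1.4]]
```

Run:
```python
from h import *
from scipy.optimize import least_squares
s=bot.get_state();M=R.from_quat(s["eef_rot"]).as_matrix();sc=bot.calibration("scene");w=bot.calibration("wrist")
yaw=np.arctan2(M[1,2],M[0,2]);F=np.array([[.021,0,.118],[.021,0,.018]])
obs=np.array([[445.8,235.6],[434,272],[278.,269.],[280,202.6]])
def f(v): Q=R.from_euler("ZYX",[yaw,v[3],v[4]]).apply(F)+v[:3]; return np.r_[proj(sc,Q),proj(w,Q)]
v0=np.r_[s["tool_pos"][:2],s["tool_pos"][2]-.046,0,0]
for k in(50,1e5):
    r=least_squares(lambda v:np.r_[(f(v)-obs).ravel(),v[3:]*k],v0);print(r.x.round(4),v0.round(4),(f(r.x)-obs).round(1).tolist())
print(M.T@np.array([.457-s["tool_pos"][0],.330-s["tool_pos"][1],0]))
```

```text
[ 0.4578  0.3258  0.0843  0.0356 -0.0111] [0.4594 0.327  0.081  0.     0.    ] [[0.8, 1.7], [-1.0, -0.5], [0.3, 0.6], [-0.5, -0.8]]
[ 0.4578  0.327   0.0776  0.     -0.    ] [0.4594 0.327  0.081  0.     0.    ] [[-0.5, 2.7], [-1.3, 1.4], [0.8, 2.2], [-1.9, -2.9]]
[-3.67403199e-03  2.65507580e-07 -1.25005292e-03]
```

The estimates agree to about 2 to 3 mm: lens near (0.458, 0.3265, 0.081), tilt at most 0.04 rad. I apply the final correction and descend slowly.

{"api": "move_arm", "payload": {
  "steps": [
    [255, -0.002, 0, 0, 0],
    [255, -0.002, 0.006, 0, 0],
    [255, 0, 0.008, 0, 0],
    [255, 0, 0.008, 0, 0],
    [255, 0, 0.006, 0, 0],
    [255, 0, 0.004, 0, 0],
    [255, 0, 0, 0, 0],
    [255, 0, 0, 0, 0]
  ]
}}

```text
t: 17.75
tool_pos: [0.4582, 0.3309, 0.0952]
eef_rot: [-0.58, 0.404, -0.404, 0.58]
ft_force: [-0.3, -0.4, -1.7]
finger_gap: 0.0413
```

Run:
```python
from h import *
s=bot.get_state();print(s["t"],s["tool_pos"],s["finger_gap"],s["ft_force"],np.abs(s["dq"]).max())
S=bot.camera("scene");W=bot.camera("wrist");sc=bot.calibration("scene")
p=s["tool_pos"]-[0,0,.046];q=proj(sc,[p,[.457,.33,.032],p+[0.0197,.0073,.018]]);print(q)
x,y=(q[0]-[40,45]).astype(int);print(x,y)
a=cv2.resize(S[y:y+80,x:x+80],(480,480),interpolation=cv2.INTER_CUBIC)
b=cv2.resize(W[160:360,220:340],(288,480))
cv2.imwrite("pics/s4.png",np.hstack([a,b])[:,:,::-1])
```

```text
17.75 [0.45820182 0.33085343 0.09521871] 0.04133202211032391 [-0.3286036  -0.36583042 -1.67799364] 0.002286031886176471
[[427.38270953 281.67785813]
 [425.26677638 286.3780472 ]
 [431.2400785  283.12371286]]
387 236
```

View pics/s4.png

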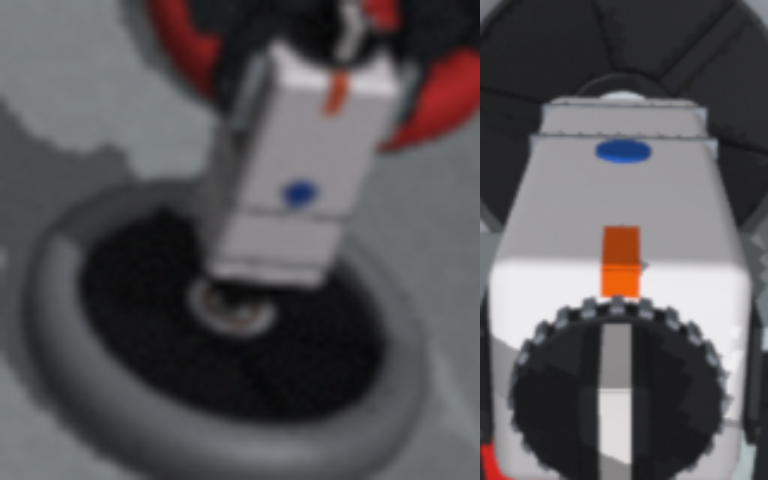

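The face's lower edge is at scene (431.7,282.3), against a predicted (431.2,283.1). That puts the lens over the bearing with a gap of about 16 to 17 mm. The dial is on its mark and the arm is still, so I hand in.

```bash
python3 -c "
from cell import bot
print(bot.sign_off())"
```

```text
the job is handed in; nothing more can be done
None
```

I set the dial, lifted the microscope out, carried it over the tubs and handed the job in while still holding it over the grey wheel's bearing. No verdict was reported, so the result rests on my own last checks.

**What I did**
- **Dial:** I turned it about 0.56 rad clockwise in the cradle, and a close-up showed the pointer on the orange mark.
- **Carry:** I gripped the body at 45 N and crossed the tubs with the lens about 165 mm up. I then lowered it over the grey wheel.

**Last checks, at 17.8 s**
- **Lens position:** it was within about 2 mm of the bearing's centre and about 16 to 17 mm above its face, give or take about 3 mm.
- **Hold:** the finger gap was 41 mm and the arm was still. The wrist force was about the scope's own weight, which means nothing was being touched.
- **Dial:** the pointer still lined up with the mark in the wrist image.

**What failed or disagreed**
- **Fingertips:** two early tries at gripping the dial closed on nothing. The real fingertips sit about 32 mm behind the reported TCP. I found this by pressing the shut fingers down on the dial with 27 N, and allowed for it in every later grip.
- **Tilt:** the wrist and scene views differed by 2 to 4 pixels, which allows a tilt of up to about 0.04 rad (limit 0.12).
- **Networks:** once the scope hung over the wheel, their positions for the wheels and bearing were off by up to about 3 cm from their earlier ones. I put this down to the scope blocking the view and relied on my own pixel measurements.
- **Not measured:** I did not separately check the final positions of the wheel or the loose items. I saw no sign of contact with them.

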